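# Clamp a valve block in the quick-release bench vise

## Robot

A 6-joint arm with a two-finger parallel gripper is mounted at the origin on the work surface. World frame = base frame: x ahead of the robot, y to its left, z up, the work surface at z = 0. Lengths are in m, angles in rad, forces in N, time in s.
With the tool pointing down it reaches from about 0.35 to 0.975 m from the base axis. Payload 4.9 kg.
Tool frame: the origin (TCP) lies on the centre line of the jaws, within the pads' length; the fingertips stand 14 mm ahead of it and the grasp point (between the pads) lies 5 mm behind it; z points along the fingers, y is the line along which they close (so a half turn about z gives the same grasp; the last joint's range is limited). The gripper opens to 85 mm and grips with 20 to 120 N. Pads are 22 mm wide; open, the fingers measure 114 mm over their backs; the gripper's body (76 mm by 85 mm) begins 54 mm behind the grasp point. The pads swing forward as they close: fully open they stand 13 mm farther back than shut.
Start: joints at [1.11, 0.053, 1.613, -0, 1.476, -0.119], TCP at [0.209, 0.589, 0.245] pointing down, gripper open.
Joint ranges: [-3.01, 3.01], [-1.01, 2.22], [0.06, 2.58], [-1.02, 4.17], [0.09, 2.62], [-3.14, 3.14]. Speed limits (rad/s): [2.57, 2.57, 3.14, 3.14, 3.14, 3.14].

## Interface

Orientations are given as a unit quaternion [w, x, y, z].
In Python, from plant import * gives the robot as it stands.
- The arm moves only by the tool send_rows, never from a script. Its argument "steps" is a list of rows, each an object with "translation": the shift along the tool's x, y, z in cm, a list of three; "delta_rot": the turn, a rotation vector about the tool's x, y, z in rad, a list of three; "jaw": the finger opening in cm, from 0 to 8.54. In form: [{"translation": [dx, dy, dz], "delta_rot": [rx, ry, rz], "jaw": jaw}, ...]. A call has exactly 8 rows; each row is the pose to reach, as a shift and turn from the pose commanded when the call began, along the tool's axes at that moment; what a row does not reach only later rows make up. A row lasts 1/10 s, in which the tool goes at most 50 mm and 8.59 degrees, less where a joint would pass 70% of its speed; a pose out of reach is approached as far as the arm can. A call with a gripper value outside its range is refused whole. The fingers move at their own pace and stop on an object; the grip force is fixed at half the most. Time passes only in rows, so rows that repeat a pose let the fingers close, or fill a call up. It gives the time, the measured TCP pose, the force, the opening and the grip force at its end, in the units of the state.
- state(): the state, without advancing time (a new reading comes with each control period).
- grab_frame(name): name is "scene" or "top"; returns a dict with "pixels" (420x560x3 uint8, blue, green, red), "range_z" (420x560 float32, m along the optical axis (not along the pixel's ray), 0 where there is no reading), "fx", "fy", "cx", "cy" (pixels), "rvec" (rotation vector, rad) and "tvec" (3), from world to camera coordinates, as OpenCV has them. Camera axes: x right, y down, z forward; pixel columns grow to the right and rows downward; lengths in m; the calibration is good to about 2 mm. A picture is of the moment at which its call begins.
- job_done(): hands the job in; it is judged then, once.
The state is a dict: "time": time; "joint_pos": joint angles; "joint_vel": joint speeds; "joint_efforts": joint torques, N m; "tool_pos": TCP position; "tool_rot": TCP orientation; "contact_force": force on the tool from outside, world axes, zero at the start; "ft_torque": the same for the moment, N m; "gripper_width": opening from 0.0 (shut) to 1.0 (fully open); "grasp_force": force on a finger pad.
Only numpy, scipy, OpenCV 4.12 (cv2) and the standard library are available. Lean on these libraries where they do the work, as an engineer would, in place of code of your own. Each camera call takes 0.05 s, during which the arm holds its last target. There are 200 camera calls.

## Task

Clamp the aluminium valve block in the bench vise so that its brass fitting can be worked on: squeeze the quick-release lever, slide the moving jaw up until it pushes the block home and leans on it gently, with both jaws touching, let the lever go, then turn the crank clockwise until the block is held firmly, but stop as soon as it is tight because hard cranking marks the block. Leave the block sitting flat on the vise bed and square in the jaws, and do not shove the glassware and tools around it.

Things in the scene. Friction and masses are not known exactly. Their poses are not given: they have to be found in the camera images.
- vise: Grey bench vise fixed to the worktop, base plate 270 x 120 x 20 mm; origin under its middle, on the worktop. x points along the bed from the crank end to the fixed jaw, z up. The bed top is 45 mm above the worktop, 46 mm wide. The fixed jaw's face (88 mm wide, top at 94 mm) lies at x = +90 mm and looks to -x. A toothed rack of 11 mm pitch runs along the bed's +y side.
- release_grip (a point): Squeeze point on top of the sliding carriage (which carries screw, crank and moving jaw), 132 mm above the worktop, axes as the vise. A fixed upright steel lug 9 mm thick, 30 mm long has its outer face 23 mm towards -y, top at 140 mm; the lever's bar is on the +y side. Pinch both from above, closing along the vise's y. The housing below is 62 mm wide and reaches 98 mm up.
- lever_bar (a point): Middle of the release lever's round top bar (11 mm thick, 33 mm along the vise), 132 mm above the worktop, 27 mm from release_grip towards +y. 55 mm over bar and lug; squeezed home the bar has moved 12 mm towards the lug (43 mm over both, their middle then 1 mm to the -y side of release_grip). The lug does not yield.
- release_lever (a joint): Angle of the spring-loaded release lever, rad: 0 let go, tooth in the rack (locked); 0.22 squeezed home, which takes 5 to 8 N at the bar. Above 0.11 the tooth is clear and the carriage slides freely. About 0.1 when let go: the tooth rides on top of a rack tooth and drops in when the carriage shifts by up to half a pitch or the crank is turned.
- carriage (a joint): how far the carriage has slid towards the fixed jaw, m, 0 (fully back) to 0.085; sliding friction 2 N. Let go, it can settle up to 5 mm either way as the tooth finds a gap, and is then locked but for some 3 mm of play; if the tooth was left on top it backs off up to 10 mm as the crank is turned, then holds. A push of more than 20 N on the block while sliding would be rough.
- jaw_front (a point): centre of the front face of the moving jaw's steel plate (88 x 46 mm, looks along +x of the vise), 70 mm above the worktop, top edge 94 mm. The plate is backed by rubber that gives 1 mm per 20 N for the first 1.2 mm, then is solid.
- jaw_face: the same steel face plate of the moving jaw, carried by the carriage; its front face and centre are given by point jaw_front; axes as the vise.
- crank_grip (a point): Middle of the crank's free-spinning grey handle (15 mm thick, 60 mm long along the vise's x, 24 mm of it beyond this point to -x), at the carriage's outer end. It circles at 40 mm radius round the screw axis, which runs along the vise's x at y = 0, 80 mm above the worktop. Can be pinched from above, fingers closing along the vise's y, and led round with the gripper kept pointing down.
- crank (a joint): Crank angle, rad, 0 (fully back) to 7.4; the handle lies at y = 40 mm x cos, height 80 mm + 40 mm x sin of it. Grows clockwise as seen from the crank end; moves the jaw 24 mm a turn ahead of the carriage. Free turning takes 1 to 5 N at the handle; each 10 N of clamping adds 1 N. It first takes up play, and stays where left. Meanwhile the carriage may back off up to 10 mm.
- valve_block: loose aluminium valve block, 42 mm along the vise, 60 mm across, 50 mm tall, 0.3 to 0.55 kg, with a brass fitting 20 mm high on top; stands on the vise bed, a few mm short of the fixed jaw and not quite square; origin at the centre of its underside, its x axis roughly along the vise's x. Some 20 to 50 N hold it firmly, 80 N mark it.
- vial0: glass vial with black cap, 25 mm across, 55 mm tall; bystander
- vial1: same as vial0; bystander
- vial2: same as vial0; bystander
- beaker: glass beaker, 70 mm across, 90 mm tall; bystander
- wrench: steel wrench lying on the worktop; bystander
- screwdriver: screwdriver lying on the worktop; bystander
- solvent: amber solvent bottle, 70 mm across, 160 mm tall; bystander

How it is judged:
On the way, in this order (a step that is already met when the one before it is completed fails the run):
1. with the release lever squeezed, the moving jaw is slid up to the block (jaw faces no more than 46 mm apart, 4 mm over the block's width) and leans on it with more than 3 N (value of joint release_lever above 0.11 rad and x of jaw_front in the frame of vise above 0.044 m and contact force between jaw_face and valve_block above 3 N), for 0.1 s.
2. the lever is let go (tooth resting on or in the rack) with the jaw still within 12 mm of closing on the block (value of joint release_lever below 0.108 rad and x of jaw_front in the frame of vise above 0.036 m), for 0.2 s.
3. the crank is turned until the jaw presses the block with more than 15 N (contact force between jaw_face and valve_block above 15 N and value of joint release_lever below 0.04 rad and value of joint crank above 0.35 rad), for 0.3 s.
At the end, for the whole second after the job is handed in: The valve block is clamped between both jaws with more than 15 N, flat on the bed (within 4 mm and 0.05 rad) and square to the jaws (within 0.05 rad), lever let go with its tooth in the rack (below 0.04 rad), everything at rest (contact force between jaw_face and valve_block above 15 N and value of joint release_lever below 0.04 rad and angle between the x axis of valve_block and the x axis of vise, either way round below 0.05 rad and angle between valve_block's own z axis and vertical below 0.05 rad and z of valve_block in the frame of vise between 0.041 and 0.049 m and linear speed of valve_block below 0.01 m/s and velocity of joint crank below 0.1 rad/s); the robot touches nothing.
It fails at once if the jaw is pushed against the block with more than 20 N while the lever is squeezed (contact force between jaw_face and valve_block above 20 N and value of joint release_lever above 0.11 rad).
It fails at once if the block is squeezed with more than 80 N (contact force between jaw_face and valve_block above 80 N).
It fails at once if a vial, the beaker, a tool or the bottle is moved more than 30 mm (distance of any of vial0, vial1, vial2, beaker, wrench, screwdriver, solvent from where it was at the start of the episode above 0.03 m).
It also fails if it takes over 64 s, if anything falls off the work surface, if the arm or the gripper's body presses on something with over 40 N, if the wrist force passes 120 N, or if a joint passes its speed limit or range.

## Working session

There is one attempt and no reset: what is moved stays moved. The work goes in short steps, Python scripts to look and compute and a tool call to move; the robot and the scene stay as the last step left them, time stands still between calls to the robot, and variables do not carry over. Pictures are saved under pics/ and viewed, at most 10 in all, crops included, and the job is handed in when it is done.

Besides the shell and the picture viewer there is one more tool, called in YAML: its name, and indented under it one key for each argument. send_rows: Moves the arm, as the interface text tells. Its arguments: {"type":"object","properties":{"steps":{"type":"array","items":{"type":"object","properties":{"translation":{"type":"array","items":{"type":"number"}},"delta_rot":{"type":"array","items":{"type":"number"}},"jaw":{"type":"number"}}}}},"required":["steps"]}

```bash
mkdir -p pics; ls
cat > h.py <<'E'
from plant import *
import numpy as np, cv2
def grab(n):
    f=grab_frame(n); R=cv2.Rodrigues(np.array(f["rvec"],float))[0]; t=np.array(f["tvec"],float).ravel()
    return f,R,t
def cloud(f,R,t):
    z=f["range_z"]; v,u=np.mgrid[:z.shape[0],:z.shape[1]]
    c=np.stack([(u-f["cx"])/f["fx"]*z,(v-f["cy"])/f["fy"]*z,z],-1)
    return (c-t)@R
def proj(f,R,t,p):
    c=np.asarray(p)@R.T+t; return np.stack([c[...,0]/c[...,2]*f["fx"]+f["cx"],c[...,1]/c[...,2]*f["fy"]+f["cy"]],-1)
E
python3 - <<'E'
from h import *
for n in ["scene","top"]:
    f,R,t=grab(n); cv2.imwrite(f"pics/{n}0.png",f["pixels"]); np.save(f"{n}0.npy",cloud(f,R,t)); print(n,-R.T@t,f["fx"],(f["range_z"]>0).mean())
print(state())
E
```

```text
pics
scene [0.91393163 0.66838134 0.82788018] 406.66158575146125 0.9873767006802721
top [ 0.45710955 -0.00832208  1.39057225] 440.76091889577043 0.995829081632653
{'time': 0.1, 'joint_pos': array([ 1.11001056e+00,  5.33364706e-02,  1.61416595e+00, -1.69866026e-05,
        1.47600142e+00, -1.18996901e-01]), 'joint_vel': array([-0.00016022, -0.00313717, -0.00304123,  0.00089059,  0.00137582,
       -0.0006972 ]), 'joint_efforts': array([ 3.49013690e-04, -3.94902742e+01, -3.71363211e+01, -6.86282442e-05,
        4.04597085e-03, -1.90250819e-05]), 'tool_pos': array([0.20924241, 0.58835811, 0.24415211]), 'tool_rot': array([-2.65054054e-04,  1.70062941e-01,  9.85432739e-01, -9.18141706e-04]), 'contact_force': array([-0.49511184, -0.09491931, -1.37618509]), 'ft_torque': array([ 0.00883365,  0.02873304, -0.00689919]), 'grasp_force': 0.0, 'gripper_width': 1.0018515140535604}
```

View pics/scene0.png

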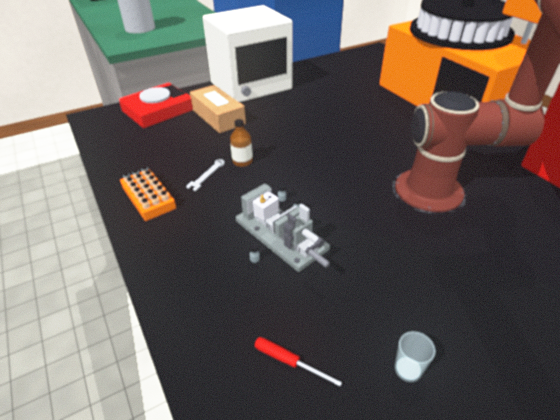

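View pics/top0.png

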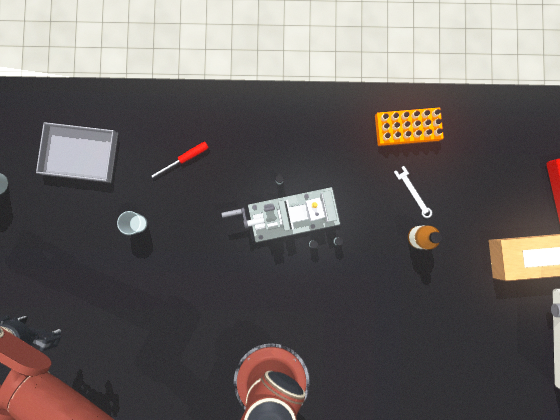

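The scene view shows the vise at about (285,230), with the crank handle towards (320,260). In the top view the base plate spans (250–340, 188–240). The handle is on the left at (232,213), the block with its fitting at (315,206), and vials at (280,180), (313,243) and (338,240).

Run:
```python
from h import *
P=np.load("top0.npy"); im=cv2.imread("pics/top0.png")
c=P[205:225,255:335].reshape(-1,3)
roi=np.zeros(P.shape[:2],bool); roi[170:260,205:350]=1
z=P[...,2]
m=roi&(z>.012)
n,l,st,ce=cv2.connectedComponentsWithStats(m.astype(np.uint8))
k=l[215,300] if l[215,300] else np.argmax(st[1:,4])+1
Q=P[(l==k)&(z<.03)][:,:2].astype(np.float32)
print("base rect",cv2.minAreaRect(Q))
bs=P[roi&(z>.012)&(z<.028)][:,:2].astype(np.float32); print(cv2.minAreaRect(bs))
# colored/height map
hm=cv2.applyColorMap(np.clip(z*1000/150*255,0,255).astype(np.uint8),cv2.COLORMAP_JET)
a=cv2.resize(im[170:260,210:350],None,fx=5,fy=5,interpolation=cv2.INTER_CUBIC)
cv2.imwrite("pics/topc.png",a[:450])
b=cv2.resize(hm[170:260,210:350],None,fx=5,fy=5,interpolation=cv2.INTER_NEAREST); cv2.imwrite("pics/toph.png",b)
S=cv2.imread("pics/scene0.png")[175:280,225:340]; cv2.imwrite("pics/scc.png",cv2.resize(S,None,fx=5,fy=5,interpolation=cv2.INTER_CUBIC))
for i in range(1,n):
    if st[i,4]>8: q=P[l==i]; print(i,st[i],q.mean(0),q[:,2].max())
```

```text
base rect ((0.5192416906356812, -0.06296631693840027), (0.11981106549501419, 0.26995140314102173), 12.75527572631836)
((0.5165063738822937, -0.03435145318508148), (0.34532245993614197, 0.214456707239151), 82.3471908569336)
3 [276 175   7   9  58] [ 0.62446762 -0.01594368  0.04995685] 0.05972378837069881
8 [ 221  187  119   55 3515] [ 0.51649479 -0.05209367  0.06295114] 1.390572245388339
30 [334 237   9   8  60] [ 0.4385084  -0.19803527  0.0503062 ] 0.0626620587958063
34 [309 240   9   8  58] [ 0.42866529 -0.12203389  0.05077543] 0.06333024354360131
```

View pics/topc.png

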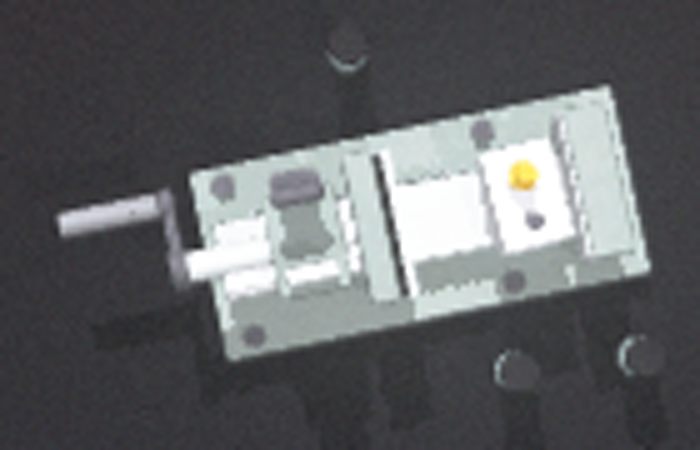

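View pics/scc.png

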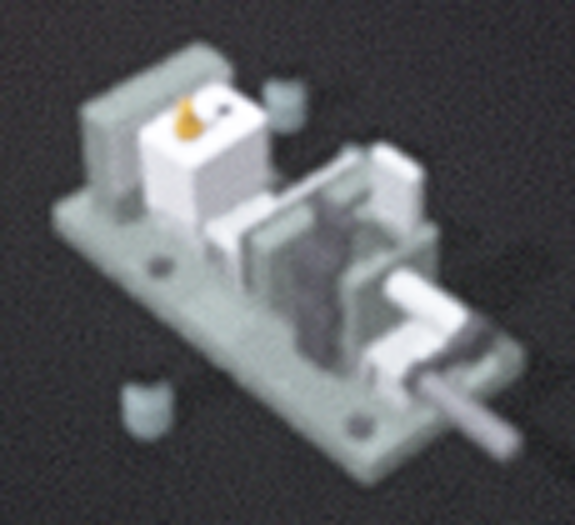

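The top crop shows the lever bar (dark) at crop (297,187), the white lug edge at (325,290), the moving jaw front at about (395,230), the block centred near (528,195), and the handle at (60–160,215). The scene crop confirms this layout, with the handle low on the +y side.

```bash
cat >> h.py <<'E'
th=np.deg2rad(12.755); YV=np.array([np.cos(th),np.sin(th),0]); XV=np.array([np.sin(th),-np.cos(th),0])
RV=np.stack([XV,YV,[0,0,1]],1); OV=np.array([.5192,-.0630,0])
def tov(p): return (np.asarray(p)-OV)@RV
def tow(p): return np.asarray(p)@RV.T+OV
def bb(q): return np.round(1000*np.r_[np.percentile(q,2,axis=0),np.percentile(q,98,axis=0)]).astype(int),len(q)
E
python3 - <<'E'
from h import *
for n in ["top","scene"]:
    V=tov(np.load(n+"0.npy")); x,y,z=V[...,0],V[...,1],V[...,2]
    near=(abs(x)<.25)&(abs(y)<.1)
    print(n)
    print("bar/lug z>.12",)
    a=near&(z>.118)&(z<.15)
    for nm,mm in [("bar",a&(y>.005)),("lug",a&(y<-.005)),("lug top",a&(y<-.005)&(z>.134)),("plate/jaw tops z.088-.1",near&(z>.088)&(z<.1)&(x<.03)),("fixed",near&(z>.088)&(z<.1)&(x>.07)),("block top",near&(z>.09)&(z<.1)&(x>.0)&(x<.09)),("handle",near&(x<-.12)&(z>.05)),("handle2",near&(x<-.16)&(z>.05)),("fit",near&(z>.103)&(z<.12)&(x>.02))]:
        if mm.sum(): print(nm,bb(V[mm]))
    k=near&(z>.090)&(z<.098)&(abs(y)<.05)
    h,e=np.histogram(x[k],np.arange(-.12,.12,.004)); print([(round(1000*b),c) for b,c in zip(e,h) if c])
im=cv2.imread("pics/top0.png")
V=tov(np.load("top0.npy"))
m=(V[...,2]>.085)&(V[...,2]<.1)&(V[...,0]>.02)&(V[...,0]<.088)&(abs(V[...,1])<.04)
print(cv2.minAreaRect((V[m][:,:2]*1000).astype(np.float32)))
E
```

```text
top
bar/lug z>.12
bar (array([-85,  21, 130, -56,  31, 140]), 37)
lug (array([-85, -24, 136, -57, -15, 143]), 35)
lug top (array([-85, -24, 136, -57, -15, 143]), 35)
plate/jaw tops z.088-.1 (array([-189,  -41,   88,  -14,   43,  100]), 527)
fixed (array([ 71, -43,  90, 117,  42, 100]), 330)
block top (array([ 41, -29,  91,  89,  29,  99]), 250)
handle (array([-210,  -10,   78, -122,   47,   95]), 214)
handle2 (array([-211,   33,   80, -161,   47,   91]), 89)
fit (array([ 53, -28, 103, 111,  30, 118]), 32)
[(-120, np.int64(1)), (-116, np.int64(2)), (-108, np.int64(3)), (-104, np.int64(1)), (-100, np.int64(2)), (-96, np.int64(2)), (-92, np.int64(7)), (-88, np.int64(10)), (-84, np.int64(5)), (-80, np.int64(8)), (-76, np.int64(8)), (-72, np.int64(6)), (-68, np.int64(5)), (-64, np.int64(5)), (-60, np.int64(11)), (-56, np.int64(10)), (-52, np.int64(7)), (-48, np.int64(1)), (-44, np.int64(10)), (-40, np.int64(27)), (-36, np.int64(19)), (-32, np.int64(25)), (-28, np.int64(27)), (-24, np.int64(31)), (-20, np.int64(31)), (-16, np.int64(24)), (36, np.int64(2)), (40, np.int64(20)), (44, np.int64
[... 1098 characters left out ...]
, np.int64(1)), (-48, np.int64(19)), (-44, np.int64(33)), (-40, np.int64(22)), (-36, np.int64(27)), (-32, np.int64(21)), (-28, np.int64(8)), (-24, np.int64(27)), (-20, np.int64(26)), (32, np.int64(7)), (36, np.int64(24)), (40, np.int64(22)), (44, np.int64(23)), (48, np.int64(17)), (52, np.int64(19)), (56, np.int64(11)), (60, np.int64(14)), (64, np.int64(8)), (68, np.int64(16)), (72, np.int64(15)), (76, np.int64(4)), (80, np.int64(2)), (84, np.int64(37)), (88, np.int64(41)), (92, np.int64(30)), (96, np.int64(24)), (100, np.int64(28)), (104, np.int64(25)), (108, np.int64(28)), (112, np.int64(3))]
((61.62749099731445, 0.1395587921142578), (42.2490234375, 59.586978912353516), 2.7508602142333984)
```

```bash
cat >> h.py <<'E'
from scipy.spatial.transform import Rotation as Ro
RT=np.stack([np.cross(YV,[0,0,-1]),YV,[0,0,-1]],1)   # tool target axes: y=vise y, z down
def go(x,y,z):
    s=state(); w,a,b,c=s["tool_rot"]; R=Ro.from_quat([a,b,c,w]).as_matrix()
    print("t",round(s["time"],2),"tcp vise mm",np.round(1000*tov(s["tool_pos"]),1),"F vise",np.round(s["contact_force"]@RV,1),"M",np.round(s["ft_torque"]@RV,2),"open",round(s["gripper_width"]*8.5,2),"grip",round(s["grasp_force"],1))
    d=tow(np.array([x,y,z])/1000)-s["tool_pos"]
    print("trans cm",np.round(100*R.T@d,2),"rot",np.round(Ro.from_matrix(R.T@RT).as_rotvec(),3))
E
python3 -c "
from h import *
print('tool x in vise',RT[:,0]@RV)
go(-70.5,-1,245)"
```

```text
tool x in vise [-1.00000000e+00  7.88517802e-18  0.00000000e+00]
t 0.1 tcp vise mm [-703.7 -158.5  244.2] F vise [-0.  -0.5 -1.4] M [-0.03  0.01 -0.01] open 8.52 grip 0.0
trans cm [-4.718e+01 -4.508e+01 -1.000e-02] rot [-2.000e-03  1.000e-03  1.006e+00]
```

send_rows:
  steps:
    - {"translation": [-3.6,-3.4,0],"delta_rot": [0,0,0.126],"jaw": 8.5}
    - {"translation": [-7.2,-6.9,0],"delta_rot": [0,0,0.252],"jaw": 8.5}
    - {"translation": [-10.8,-10.3,0],"delta_rot": [0,0,0.378],"jaw": 8.5}
    - {"translation": [-14.4,-13.8,0],"delta_rot": [0,0,0.504],"jaw": 8.5}
    - {"translation": [-18,-17.2,0],"delta_rot": [0,0,0.63],"jaw": 8.5}
    - {"translation": [-21.6,-20.6,0],"delta_rot": [0,0,0.756],"jaw": 8.5}
    - {"translation": [-25.2,-24.1,0],"delta_rot": [0,0,0.882],"jaw": 8.5}
    - {"translation": [-28.8,-27.6,0],"delta_rot": [0,0,1.006],"jaw": 8.5}

```text
time: 0.9
tool_pos: [0.3883, 0.2307, 0.245]
tool_rot: [0.0, 0.626, 0.78, 0.0]
contact_force: [0.5, 0.9, -0.3]
gripper_width: 0.995
grasp_force: 0.0
```

```bash
python3 -c "
from h import *
go(-70.5,-1,160)"
```

```text
t 0.9 tcp vise mm [-315.4  -62.8  245. ] F vise [-0.8  0.7 -0.3] M [0.11 0.01 0.  ] open 8.46 grip 0.0
trans cm [-24.46   6.29   8.5 ] rot [ 0.     0.    -0.004]
```

send_rows:
  steps:
    - {"translation": [-4.6,1.2,0.5],"delta_rot": [0,0,-0.004],"jaw": 8.5}
    - {"translation": [-9.2,2.4,1],"delta_rot": [0,0,-0.004],"jaw": 8.5}
    - {"translation": [-13.8,3.6,1.5],"delta_rot": [0,0,-0.004],"jaw": 8.5}
    - {"translation": [-18.4,4.8,2],"delta_rot": [0,0,-0.004],"jaw": 8.5}
    - {"translation": [-22.6,5.8,3],"delta_rot": [0,0,-0.004],"jaw": 8.5}
    - {"translation": [-24.5,6.3,5],"delta_rot": [0,0,-0.004],"jaw": 8.5}
    - {"translation": [-24.5,6.3,7],"delta_rot": [0,0,-0.004],"jaw": 8.5}
    - {"translation": [-24.5,6.3,8.5],"delta_rot": [0,0,-0.004],"jaw": 8.5}

```text
time: 1.7
tool_pos: [0.5031, 0.007, 0.1583]
tool_rot: [-0.001, 0.623, 0.782, -0.001]
contact_force: [0.2, -0.0, -0.4]
gripper_width: 0.994
grasp_force: 0.0
```

Run:
```python
from h import *
go(-70.5,-1,125)
f,R,t=grab("scene"); im=f["pixels"]; cv2.imwrite("pics/s1.png",cv2.resize(im[150:280,210:370],None,fx=4,fy=4,interpolation=cv2.INTER_CUBIC))
V=tov(cloud(f,R,t)); x,y,z=V[...,0],V[...,1],V[...,2]
a=(abs(x)<.2)&(abs(y)<.08)&(z>.145)&(z<.165); print(bb(V[a]))
for s in (1,-1):
    b=a&(s*y>0); b.any() and print(bb(V[b]))
```

```text
t 1.7 tcp vise mm [-71.8  -0.3 158.3] F vise [ 0.1  0.2 -0.4] M [-0.    0.01 -0.  ] open 8.45 grip 0.0
trans cm [-0.13 -0.06  3.33] rot [-0.002 -0.001  0.003]
(array([-86, -52, 155, -64,  54, 165]), 33)
(array([-86,  43, 157, -75,  54, 164]), 11)
(array([-84, -54, 155, -64, -41, 165]), 22)
```

View pics/s1.png

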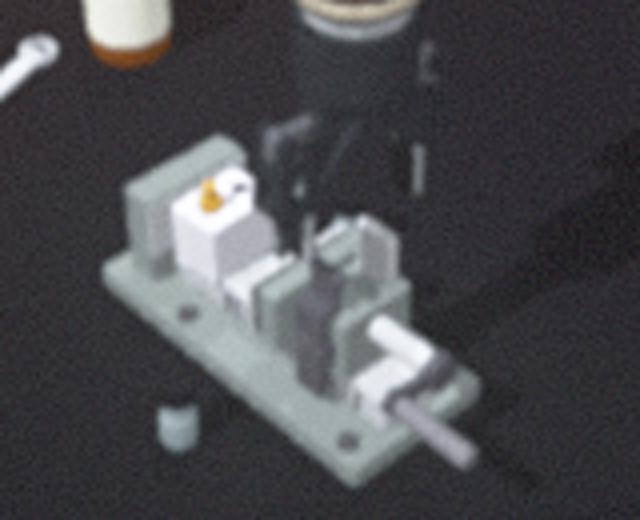

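The gripper is over the lever and lug, with a finger on each side, around crop (310,240) and (370,230). It is ready to descend.

send_rows:
  steps:
    - {"translation": [0.1,-0.06,1],"delta_rot": [0,0,0.003],"jaw": 8.5}
    - {"translation": [0.1,-0.06,2.2],"delta_rot": [0,0,0.003],"jaw": 8.5}
    - {"translation": [0,-0.06,3.3],"delta_rot": [0,0,0.003],"jaw": 7.5}
    - {"translation": [0,-0.06,3.4],"delta_rot": [0,0,0.003],"jaw": 6.5}
    - {"translation": [0,-0.06,3.4],"delta_rot": [0,0,0.003],"jaw": 5.5}
    - {"translation": [0,-0.06,3.4],"delta_rot": [0,0,0.003],"jaw": 5.0}
    - {"translation": [0,-0.06,3.4],"delta_rot": [0,0,0.003],"jaw": 4.7}
    - {"translation": [0,-0.06,3.4],"delta_rot": [0,0,0.003],"jaw": 4.5}

```text
time: 2.55
tool_pos: [0.5, 0.0071, 0.127]
tool_rot: [-0.004, 0.623, 0.782, -0.004]
contact_force: [-15.0, -1.6, 9.7]
gripper_width: 0.53
grasp_force: 16.0
```

```bash
python3 -c "
from h import *
go(-70.5,-1,125)"
```

```text
t 2.55 tcp vise mm [-72.6  -3.2 127. ] F vise [ -1.7 -15.    9.7] M [-2.58  0.26 -0.03] open 4.5 grip 16.0
trans cm [-0.21  0.22  0.2 ] rot [-0.01  -0.001  0.002]
```

send_rows:
  steps:
    - {"translation": [0,-0.1,-0.05],"delta_rot": [0,0,0],"jaw": 4.5}
    - {"translation": [0,-0.2,-0.1],"delta_rot": [0,0,0],"jaw": 4.5}
    - {"translation": [0,-0.25,-0.15],"delta_rot": [0,0,0],"jaw": 4.4}
    - {"translation": [0,-0.25,-0.15],"delta_rot": [0,0,0],"jaw": 4.3}
    - {"translation": [0,-0.25,-0.15],"delta_rot": [0,0,0],"jaw": 4.2}
    - {"translation": [0,-0.25,-0.15],"delta_rot": [0,0,0],"jaw": 4.1}
    - {"translation": [0,-0.25,-0.15],"delta_rot": [0,0,0],"jaw": 4.0}
    - {"translation": [0,-0.25,-0.15],"delta_rot": [0,0,0],"jaw": 4.0}

```text
time: 3.35
tool_pos: [0.4984, 0.0067, 0.1278]
tool_rot: [-0.003, 0.624, 0.782, -0.003]
contact_force: [-11.5, -1.9, 5.4]
gripper_width: 0.483
grasp_force: 59.4
```

```bash
python3 -c "
from h import *
go(-70.5,-1,125)"
```

```text
t 3.35 tcp vise mm [-72.6  -4.9 127.8] F vise [ -0.7 -11.6   5.4] M [-1.9   0.21 -0.  ] open 4.11 grip 59.4
trans cm [-0.21  0.39  0.28] rot [-0.007 -0.001  0.002]
```

send_rows:
  steps:
    - {"translation": [-0.2,-0.1,-0.05],"delta_rot": [0,0,0],"jaw": 4.0}
    - {"translation": [-0.8,-0.15,-0.1],"delta_rot": [0,0,0],"jaw": 4.0}
    - {"translation": [-1.5,-0.15,-0.1],"delta_rot": [0,0,0],"jaw": 4.0}
    - {"translation": [-2.2,-0.15,-0.1],"delta_rot": [0,0,0],"jaw": 4.0}
    - {"translation": [-2.9,-0.15,-0.1],"delta_rot": [0,0,0],"jaw": 4.0}
    - {"translation": [-3.5,-0.15,-0.1],"delta_rot": [0,0,0],"jaw": 4.0}
    - {"translation": [-4.0,-0.15,-0.1],"delta_rot": [0,0,0],"jaw": 4.0}
    - {"translation": [-4.3,-0.15,-0.1],"delta_rot": [0,0,0],"jaw": 4.0}

```text
time: 4.15
tool_pos: [0.508, -0.0361, 0.1279]
tool_rot: [-0.001, 0.624, 0.782, -0.001]
contact_force: [-5.3, 1.9, -5.3]
gripper_width: 0.482
grasp_force: 59.2
```

```bash
cat > gap.py <<'E'
from h import *
go(-20,-5,127.5)
f,R,t=grab("top"); cv2.imwrite("pics/t2.png",cv2.resize(f["pixels"][170:260,210:350],None,fx=5,fy=5,interpolation=cv2.INTER_CUBIC))
V=tov(cloud(f,R,t)); x,y,z=V[...,0],V[...,1],V[...,2]
k=(z>.088)&(z<.1)&(abs(y)<.045)&(x>-.03)&(x<.12)
h,e=np.histogram(x[k],np.arange(-.03,.12,.003)); print([(round(1000*b),int(c)) for b,c in zip(e,h)])
E
python3 gap.py
```

```text
t 4.15 tcp vise mm [-28.7  -5.  127.9] F vise [-3.1 -4.7 -5.3] M [-1.14  0.38  0.01] open 4.1 grip 59.2
trans cm [-0.87 -0.    0.04] rot [-0.003 -0.     0.001]
[(-30, 0), (-27, 0), (-24, 0), (-21, 0), (-18, 0), (-15, 0), (-12, 0), (-9, 0), (-6, 0), (-3, 0), (0, 0), (3, 0), (6, 0), (9, 0), (12, 0), (15, 0), (18, 0), (21, 0), (24, 0), (27, 0), (30, 0), (33, 0), (36, 0), (39, 0), (42, 0), (45, 0), (48, 0), (51, 0), (54, 0), (57, 0), (60, 0), (63, 3), (66, 3), (69, 6), (72, 15), (75, 23), (78, 18), (81, 11), (84, 0), (87, 9), (90, 33), (93, 20), (96, 20), (99, 24), (102, 23), (105, 21), (108, 22), (111, 22), (114, 21)]
```

View pics/t2.png

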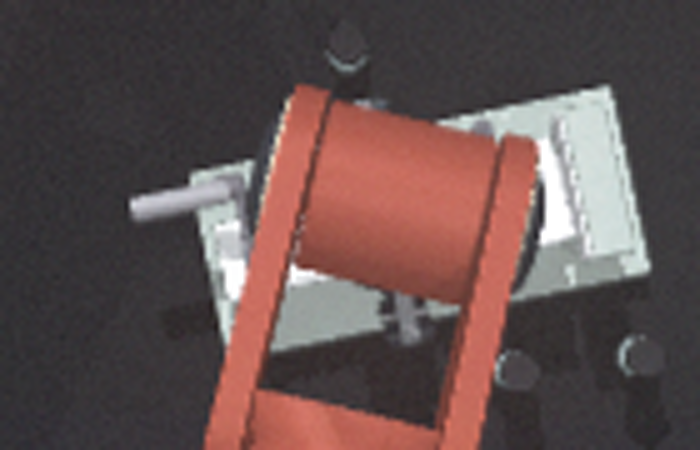

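The arm hides the jaw, but the handle has moved to crop (135–240,200), so the carriage followed by about 44 mm. The block is untouched.

send_rows:
  steps:
    - {"translation": [-0.2,0,0],"delta_rot": [0,0,0],"jaw": 4.0}
    - {"translation": [-0.4,0,0],"delta_rot": [0,0,0],"jaw": 4.0}
    - {"translation": [-0.6,0,0],"delta_rot": [0,0,0],"jaw": 4.0}
    - {"translation": [-0.75,0,0],"delta_rot": [0,0,0],"jaw": 4.0}
    - {"translation": [-0.9,0,0],"delta_rot": [0,0,0],"jaw": 4.0}
    - {"translation": [-1.05,0,0],"delta_rot": [0,0,0],"jaw": 4.0}
    - {"translation": [-1.15,0,0],"delta_rot": [0,0,0],"jaw": 4.0}
    - {"translation": [-1.25,0,0],"delta_rot": [0,0,0],"jaw": 4.0}

```text
time: 5.0
tool_pos: [0.5106, -0.0474, 0.128]
tool_rot: [-0.002, 0.624, 0.782, -0.0]
contact_force: [-7.4, 2.2, -5.0]
gripper_width: 0.481
grasp_force: 59.5
```

```bash
python3 -c "
from h import *
go(-20,-5,127.5)"
```

```text
t 5.0 tcp vise mm [-17.2  -5.  128. ] F vise [-3.8 -6.7 -5. ] M [-1.11  0.69 -0.07] open 4.09 grip 59.5
trans cm [ 0.28 -0.    0.05] rot [-0.003 -0.002  0.001]
```

send_rows:
  steps:
    - {"translation": [-0.05,0,0],"delta_rot": [0,0,0],"jaw": 4.0}
    - {"translation": [-0.1,0,0],"delta_rot": [0,0,0],"jaw": 4.0}
    - {"translation": [-0.15,0,0],"delta_rot": [0,0,0],"jaw": 4.0}
    - {"translation": [-0.2,0,0],"delta_rot": [0,0,0],"jaw": 4.0}
    - {"translation": [-0.24,0,0],"delta_rot": [0,0,0],"jaw": 4.0}
    - {"translation": [-0.28,0,0],"delta_rot": [0,0,0],"jaw": 4.0}
    - {"translation": [-0.32,0,0],"delta_rot": [0,0,0],"jaw": 4.0}
    - {"translation": [-0.36,0,0],"delta_rot": [0,0,0],"jaw": 4.0}

```text
time: 5.8
tool_pos: [0.5113, -0.0508, 0.1279]
tool_rot: [-0.002, 0.624, 0.782, -0.0]
contact_force: [-6.3, 2.5, -4.2]
gripper_width: 0.481
grasp_force: 59.6
```

```bash
python3 -c "
from h import *
go(-20,-5,127.5)"
```

```text
t 5.8 tcp vise mm [-13.7  -5.  127.9] F vise [-3.9 -5.6 -4.2] M [-1.15  0.57 -0.07] open 4.09 grip 59.6
trans cm [ 0.63 -0.    0.05] rot [-0.003 -0.002  0.001]
```

send_rows:
  steps:
    - {"translation": [-0.03,0,0],"delta_rot": [0,0,0],"jaw": 4.0}
    - {"translation": [-0.06,0,0],"delta_rot": [0,0,0],"jaw": 4.0}
    - {"translation": [-0.09,0,0],"delta_rot": [0,0,0],"jaw": 4.0}
    - {"translation": [-0.12,0,0],"delta_rot": [0,0,0],"jaw": 4.0}
    - {"translation": [-0.14,0,0],"delta_rot": [0,0,0],"jaw": 4.0}
    - {"translation": [-0.16,0,0],"delta_rot": [0,0,0],"jaw": 4.0}
    - {"translation": [-0.18,0,0],"delta_rot": [0,0,0],"jaw": 4.0}
    - {"translation": [-0.2,0,0],"delta_rot": [0,0,0],"jaw": 4.0}

```text
time: 6.6
tool_pos: [0.5118, -0.0527, 0.128]
tool_rot: [-0.002, 0.624, 0.782, -0.0]
contact_force: [-5.7, 4.0, -3.5]
gripper_width: 0.477
grasp_force: 59.6
```

```bash
python3 -c "
from h import *
go(-20,-5,127.5)"
```

```text
t 6.6 tcp vise mm [-11.6  -5.  128. ] F vise [-5.1 -4.7 -3.5] M [-1.15  0.64 -0.03] open 4.05 grip 59.6
trans cm [ 0.84 -0.    0.05] rot [-0.003 -0.002  0.001]
```

send_rows:
  steps:
    - {"translation": [-0.02,0,0],"delta_rot": [0,0,0],"jaw": 4.0}
    - {"translation": [-0.04,0,0],"delta_rot": [0,0,0],"jaw": 4.0}
    - {"translation": [-0.06,0,0],"delta_rot": [0,0,0],"jaw": 4.0}
    - {"translation": [-0.08,0,0],"delta_rot": [0,0,0],"jaw": 4.0}
    - {"translation": [-0.1,0,0],"delta_rot": [0,0,0],"jaw": 4.0}
    - {"translation": [-0.12,0,0],"delta_rot": [0,0,0],"jaw": 4.0}
    - {"translation": [-0.12,0,0],"delta_rot": [0,0,0],"jaw": 4.0}
    - {"translation": [-0.12,0,0],"delta_rot": [0,0,0],"jaw": 4.0}

```text
time: 7.4
tool_pos: [0.5118, -0.053, 0.1279]
tool_rot: [-0.002, 0.624, 0.782, 0.0]
contact_force: [-6.7, 6.2, -3.1]
gripper_width: 0.482
grasp_force: 59.7
```

```bash
python3 -c "
from h import *
go(-20,-5,127.5)"
```

```text
t 7.4 tcp vise mm [-11.4  -5.  127.9] F vise [-7.6 -5.1 -3.1] M [-1.12  1.1  -0.16] open 4.09 grip 59.7
trans cm [ 0.86 -0.    0.05] rot [-0.003 -0.004  0.001]
```

send_rows:
  steps:
    - {"translation": [-0.03,0,0],"delta_rot": [0,0,0],"jaw": 4.0}
    - {"translation": [-0.06,0,0],"delta_rot": [0,0,0],"jaw": 4.0}
    - {"translation": [-0.09,0,0],"delta_rot": [0,0,0],"jaw": 4.0}
    - {"translation": [-0.12,0,0],"delta_rot": [0,0,0],"jaw": 4.0}
    - {"translation": [-0.12,0,0],"delta_rot": [0,0,0],"jaw": 4.0}
    - {"translation": [-0.12,0,0],"delta_rot": [0,0,0],"jaw": 4.0}
    - {"translation": [-0.12,0,0],"delta_rot": [0,0,0],"jaw": 4.0}
    - {"translation": [-0.12,0,0],"delta_rot": [0,0,0],"jaw": 4.0}

```text
time: 8.2
tool_pos: [0.5119, -0.0532, 0.1279]
tool_rot: [-0.003, 0.624, 0.782, 0.001]
contact_force: [-8.4, 9.9, -1.6]
gripper_width: 0.478
grasp_force: 59.9
```

```bash
python3 -c "
from h import *
go(-20,-5,127.5)"
```

```text
t 8.2 tcp vise mm [-11.2  -5.  127.9] F vise [-11.5  -6.   -1.6] M [-1.18  1.62 -0.24] open 4.07 grip 59.9
trans cm [ 0.88 -0.    0.05] rot [-0.003 -0.006  0.001]
```

send_rows:
  steps:
    - {"translation": [-0.12,0,0],"delta_rot": [0,0,0],"jaw": 4.5}
    - {"translation": [-0.08,0,0],"delta_rot": [0,0,0],"jaw": 5.0}
    - {"translation": [0,0.1,0],"delta_rot": [0,0,0],"jaw": 5.5}
    - {"translation": [0,0.2,0],"delta_rot": [0,0,0],"jaw": 6.5}
    - {"translation": [0,0.4,0],"delta_rot": [0,0,0],"jaw": 7.5}
    - {"translation": [0,0.5,0],"delta_rot": [0,0,0],"jaw": 8.0}
    - {"translation": [0,0.5,0],"delta_rot": [0,0,0],"jaw": 8.0}
    - {"translation": [0,0.5,0],"delta_rot": [0,0,0],"jaw": 8.0}

```text
time: 9.0
tool_pos: [0.5183, -0.0543, 0.1288]
tool_rot: [0.0, 0.624, 0.782, -0.0]
contact_force: [0.5, -0.1, -0.4]
gripper_width: 0.939
grasp_force: 0.0
```

```bash
python3 -c "
from h import *
go(-20,-5,230)"
```

```text
t 9.0 tcp vise mm [ -8.7   1.1 128.8] F vise [ 0.3  0.5 -0.4] M [ 0.01  0.   -0.03] open 7.98 grip 0.0
trans cm [  1.13  -0.6  -10.12] rot [0.    0.    0.001]
```

send_rows:
  steps:
    - {"translation": [0,0,-2],"delta_rot": [0,0,0],"jaw": 8.0}
    - {"translation": [0,0,-5],"delta_rot": [0,0,0],"jaw": 8.0}
    - {"translation": [2,0.5,-7],"delta_rot": [0,0,0],"jaw": 8.0}
    - {"translation": [5,1.5,-8],"delta_rot": [0,0,0],"jaw": 7.0}
    - {"translation": [9,3,-8],"delta_rot": [0,0,0],"jaw": 6.0}
    - {"translation": [12.5,3.9,-8],"delta_rot": [0,0,0],"jaw": 5.0}
    - {"translation": [12.5,3.9,-8],"delta_rot": [0,0,0],"jaw": 5.0}
    - {"translation": [12.5,3.9,-8],"delta_rot": [0,0,0],"jaw": 5.0}

```text
time: 9.8
tool_pos: [0.5283, 0.0768, 0.2086]
tool_rot: [0.0, 0.623, 0.782, -0.0]
contact_force: [1.0, -0.8, 0.6]
gripper_width: 0.586
grasp_force: 0.0
```

```bash
cat > look.py <<'E'
from h import *
import sys
go(-130,40,75)
for n in ["scene","top"]:
    f,R,t=grab(n)
    sl=(slice(150,280),slice(210,370)) if n=="scene" else (slice(170,260),slice(210,350))
    cv2.imwrite(f"pics/{n}_{sys.argv[1]}.png",cv2.resize(f["pixels"][sl],None,fx=4,fy=4,interpolation=cv2.INTER_CUBIC))
    V=tov(cloud(f,R,t)); x,y,z=V[...,0],V[...,1],V[...,2]
    near=(abs(x)<.25)&(abs(y)<.1)
    for nm,mm in [("bar",near&(z>.118)&(z<.145)&(y>.005)&(x<.03)),("lug",near&(z>.118)&(z<.145)&(y<-.005)&(x<.03)),("fixed",near&(z>.088)&(z<.1)&(x>.078)&(y>-.04)),("handle",(x<-.1)&(x>-.2)&(y>.015)&(y<.06)&(z>.05)&(z<.125))]:
        if mm.sum(): print(n,nm,bb(V[mm]))
    k=(z>.088)&(z<.1)&(abs(y)<.045)&(x>-.03)&(x<.12)
    h,e=np.histogram(x[k],np.arange(.02,.1,.003)); print([(round(1000*b),int(c)) for b,c in zip(e,h)])
E
python3 look.py a
```

```text
t 9.8 tcp vise mm [-134.3   39.8  208.6] F vise [1.  0.8 0.6] M [ 0.03  0.01 -0.02] open 4.98 grip 0.0
trans cm [-0.43  0.02 13.37] rot [-0.     0.     0.003]
scene bar (array([-31,  18, 118,  -1,  26, 136]), 55)
scene fixed (array([ 80, -38,  89, 113,  43,  98]), 235)
scene handle (array([-156,   33,   76, -102,   46,   88]), 121)
[(20, 18), (23, 15), (26, 18), (29, 16), (32, 4), (35, 7), (38, 28), (41, 26), (44, 17), (47, 17), (50, 19), (53, 16), (56, 15), (59, 14), (62, 15), (65, 11), (68, 7), (71, 10), (74, 14), (77, 12), (80, 11), (83, 16), (86, 30), (89, 33), (92, 25), (95, 16)]
top bar (array([-25,  17, 130,   4,  27, 143]), 41)
top lug (array([-25, -24, 132,   4, -15, 144]), 36)
top fixed (array([ 79, -37,  90, 117,  42, 100]), 287)
[(20, 28), (23, 24), (26, 23), (29, 28), (32, 24), (35, 25), (38, 25), (41, 31), (44, 29), (47, 23), (50, 21), (53, 22), (56, 18), (59, 20), (62, 14), (65, 18), (68, 14), (71, 14), (74, 14), (77, 19), (80, 20), (83, 17), (86, 22), (89, 24), (92, 30), (95, 20)]
```

View pics/scene_a.png

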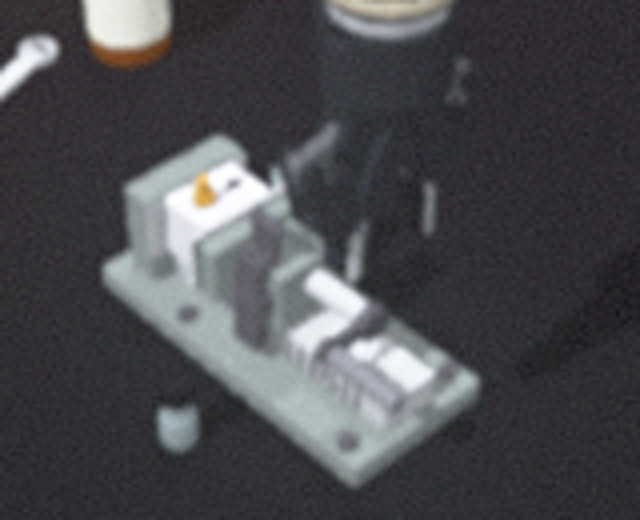

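The scene view shows the carriage up at the block and the handle lying over the rack at crop (330–400, 350–400). The bar has come back only part of the way, about 5 mm inward, so the tooth is riding on top of the rack. The handle is at vise x ≈ -128, y 40, z 80.

send_rows:
  steps:
    - {"translation": [0,0,4],"delta_rot": [0,0,0],"jaw": 4.5}
    - {"translation": [0,0,8],"delta_rot": [0,0,0],"jaw": 4.0}
    - {"translation": [-0.1,0,11],"delta_rot": [0,0,0],"jaw": 4.0}
    - {"translation": [-0.2,0,12.8],"delta_rot": [0,0,0],"jaw": 4.0}
    - {"translation": [-0.2,0,13.3],"delta_rot": [0,0,0],"jaw": 3.5}
    - {"translation": [-0.2,0,13.3],"delta_rot": [0,0,0],"jaw": 2.7}
    - {"translation": [-0.2,0,13.3],"delta_rot": [0,0,0],"jaw": 2.0}
    - {"translation": [-0.2,0,13.3],"delta_rot": [0,0,0],"jaw": 1.6}

```text
time: 10.7
tool_pos: [0.5282, 0.0735, 0.0766]
tool_rot: [-0.0, 0.624, 0.782, -0.002]
contact_force: [-4.0, -2.5, -0.5]
gripper_width: 0.192
grasp_force: 2.4
```

```bash
python3 -c "
from h import *
go(-132,40,75)"
```

```text
t 10.7 tcp vise mm [-131.2   38.9   76.6] F vise [ 1.5 -4.5 -0.5] M [-0.76 -0.36 -0.05] open 1.63 grip 2.4
trans cm [0.08 0.11 0.16] rot [-0.003  0.001  0.001]
```

send_rows:
  steps:
    - {"translation": [0,-0.1,0],"delta_rot": [0,0,0],"jaw": 1.4}
    - {"translation": [0,-0.15,0],"delta_rot": [0,0,0],"jaw": 1.2}
    - {"translation": [0,-0.15,0],"delta_rot": [0,0,0],"jaw": 1.0}
    - {"translation": [0,-0.15,0],"delta_rot": [0,0,0],"jaw": 0.9}
    - {"translation": [0,-0.15,0],"delta_rot": [0,0,0],"jaw": 0.8}
    - {"translation": [0,-0.15,0],"delta_rot": [0,0,0],"jaw": 0.8}
    - {"translation": [0,-0.15,0],"delta_rot": [0,0,0],"jaw": 0.8}
    - {"translation": [0,-0.15,0],"delta_rot": [0,0,0],"jaw": 0.8}

```text
time: 11.5
tool_pos: [0.5275, 0.0734, 0.0766]
tool_rot: [0.0, 0.624, 0.782, -0.001]
contact_force: [-3.9, -4.3, 1.8]
gripper_width: 0.151
grasp_force: 58.5
```

```bash
python3 -c "
from h import *
go(-132,40,75)
import math
for a in np.arange(0,3.8,.1): print(round(a,1),round(4*(math.cos(a)-1),2),round(-4*math.sin(a),2),end=' | ')"
```

```text
t 11.5 tcp vise mm [-131.2   38.2   76.6] F vise [ 3.4 -4.8  1.8] M [-0.72 -0.5  -0.02] open 1.28 grip 58.5
trans cm [0.08 0.18 0.16] rot [-0.001  0.001  0.002]
0.0 0.0 -0.0 | 0.1 -0.02 -0.4 | 0.2 -0.08 -0.79 | 0.3 -0.18 -1.18 | 0.4 -0.32 -1.56 | 0.5 -0.49 -1.92 | 0.6 -0.7 -2.26 | 0.7 -0.94 -2.58 | 0.8 -1.21 -2.87 | 0.9 -1.51 -3.13 | 1.0 -1.84 -3.37 | 1.1 -2.19 -3.56 | 1.2 -2.55 -3.73 | 1.3 -2.93 -3.85 | 1.4 -3.32 -3.94 | 1.5 -3.72 -3.99 | 1.6 -4.12 -4.0 | 1.7 -4.52 -3.97 | 1.8 -4.91 -3.9 | 1.9 -5.29 -3.79 | 2.0 -5.66 -3.64 | 2.1 -6.02 -3.45 | 2.2 -6.35 -3.23 | 2.3 -6.67 -2.98 | 2.4 -6.95 -2.7 | 2.5 -7.2 -2.39 | 2.6 -7.43 -2.06 | 2.7 -7.62 -1.71 | 2.8 -7.77 -1.34 | 2.9 -7.88 -0.96 | 3.0 -7.96 -0.56 | 3.1 -8.0 -0.17 | 3.2 -7.99 0.23 | 3.3 -7.95 0.63 | 3.4 -7.87 1.02 | 3.5 -7.75 1.4 | 3.6 -7.59 1.77 | 3.7 -7.39 2.12 |
```

send_rows:
  steps:
    - {"translation": [0,-0.08,-0.2],"delta_rot": [0,0,0],"jaw": 0.8}
    - {"translation": [0,-0.14,-0.5],"delta_rot": [0,0,0],"jaw": 0.8}
    - {"translation": [0,-0.18,-0.79],"delta_rot": [0,0,0],"jaw": 0.8}
    - {"translation": [0,-0.28,-1.18],"delta_rot": [0,0,0],"jaw": 0.8}
    - {"translation": [0,-0.42,-1.56],"delta_rot": [0,0,0],"jaw": 0.8}
    - {"translation": [0,-0.59,-1.92],"delta_rot": [0,0,0],"jaw": 0.8}
    - {"translation": [0,-0.8,-2.26],"delta_rot": [0,0,0],"jaw": 0.8}
    - {"translation": [0,-0.8,-2.26],"delta_rot": [0,0,0],"jaw": 0.8}

```text
time: 12.3
tool_pos: [0.5196, 0.0734, 0.0992]
tool_rot: [-0.001, 0.624, 0.782, 0.001]
contact_force: [1.2, 4.5, -0.6]
gripper_width: 0.153
grasp_force: 59.0
```

```bash
cat > c.py <<'E'
from h import *
go(-132,40,75)
s=state(); v=1000*tov(s["tool_pos"]); y,z=v[1]+1.8,v[2]-76.6
a=np.arctan2(z,y); F=s["contact_force"]@RV
print("angle",round(a,3),"r",round(np.hypot(y,z),1),"tang F on tool (neg=resist)",round(-F[1]*np.sin(a)+F[2]*np.cos(a),1),"radial",round(F[1]*np.cos(a)+F[2]*np.sin(a),1))
E
python3 c.py
```

```text
t 12.3 tcp vise mm [-132.9   30.5   99.2] F vise [-4.2  2.2 -0.6] M [0.4  0.67 0.1 ] open 1.3 grip 59.0
trans cm [-0.1   0.95  2.42] rot [ 0.001 -0.002  0.001]
angle 0.611 r 39.5 tang F on tool (neg=resist) -1.8 radial 1.5
```

send_rows:
  steps:
    - {"translation": [0.05,-0.08,-0.11],"delta_rot": [0,0,0],"jaw": 0.8}
    - {"translation": [0.1,-0.16,-0.22],"delta_rot": [0,0,0],"jaw": 0.8}
    - {"translation": [0.13,-0.24,-0.32],"delta_rot": [0,0,0],"jaw": 0.8}
    - {"translation": [0.16,-0.33,-0.42],"delta_rot": [0,0,0],"jaw": 0.8}
    - {"translation": [0.2,-0.51,-0.61],"delta_rot": [0,0,0],"jaw": 0.8}
    - {"translation": [0.22,-0.66,-0.74],"delta_rot": [0,0,0],"jaw": 0.8}
    - {"translation": [0.24,-0.81,-0.87],"delta_rot": [0,0,0],"jaw": 0.8}
    - {"translation": [0.24,-0.81,-0.87],"delta_rot": [0,0,0],"jaw": 0.8}

```text
time: 13.1
tool_pos: [0.5114, 0.0731, 0.1076]
tool_rot: [0.0, 0.624, 0.782, 0.0]
contact_force: [3.2, 3.0, -3.2]
gripper_width: 0.148
grasp_force: 59.0
```

```bash
python3 c.py
```

```text
t 13.1 tcp vise mm [-134.5   22.4  107.6] F vise [-2.2  3.8 -3.2] M [0.61 0.45 0.08] open 1.26 grip 59.0
trans cm [-0.25  1.76  3.26] rot [ 0.001 -0.     0.001]
angle 0.908 r 39.4 tang F on tool (neg=resist) -4.9 radial -0.2
```

send_rows:
  steps:
    - {"translation": [0.03,-0.11,-0.08],"delta_rot": [0,0,0],"jaw": 0.8}
    - {"translation": [0.06,-0.22,-0.16],"delta_rot": [0,0,0],"jaw": 0.8}
    - {"translation": [0.09,-0.33,-0.24],"delta_rot": [0,0,0],"jaw": 0.8}
    - {"translation": [0.12,-0.5,-0.34],"delta_rot": [0,0,0],"jaw": 0.8}
    - {"translation": [0.15,-0.68,-0.43],"delta_rot": [0,0,0],"jaw": 0.8}
    - {"translation": [0.17,-0.86,-0.52],"delta_rot": [0,0,0],"jaw": 0.8}
    - {"translation": [0.19,-1.04,-0.6],"delta_rot": [0,0,0],"jaw": 0.8}
    - {"translation": [0.19,-1.04,-0.6],"delta_rot": [0,0,0],"jaw": 0.8}

```text
time: 13.9
tool_pos: [0.5005, 0.073, 0.1135]
tool_rot: [-0.001, 0.624, 0.782, 0.001]
contact_force: [2.8, 4.0, -0.2]
gripper_width: 0.152
grasp_force: 59.0
```

```bash
python3 c.py
```

```text
t 13.9 tcp vise mm [-136.8   11.8  113.5] F vise [-3.3  3.6 -0.2] M [0.63 0.55 0.19] open 1.29 grip 59.0
trans cm [-0.49  2.82  3.85] rot [ 0.    -0.002  0.001]
angle 1.218 r 39.4 tang F on tool (neg=resist) -3.4 radial 1.1
```

send_rows:
  steps:
    - {"translation": [0.03,-0.13,-0.04],"delta_rot": [0,0,0],"jaw": 0.8}
    - {"translation": [0.06,-0.26,-0.08],"delta_rot": [0,0,0],"jaw": 0.8}
    - {"translation": [0.09,-0.38,-0.12],"delta_rot": [0,0,0],"jaw": 0.8}
    - {"translation": [0.12,-0.58,-0.17],"delta_rot": [0,0,0],"jaw": 0.8}
    - {"translation": [0.15,-0.77,-0.21],"delta_rot": [0,0,0],"jaw": 0.8}
    - {"translation": [0.17,-0.97,-0.24],"delta_rot": [0,0,0],"jaw": 0.8}
    - {"translation": [0.19,-1.17,-0.26],"delta_rot": [0,0,0],"jaw": 0.8}
    - {"translation": [0.19,-1.17,-0.26],"delta_rot": [0,0,0],"jaw": 0.8}

```text
time: 14.7
tool_pos: [0.4887, 0.071, 0.1159]
tool_rot: [0.0, 0.624, 0.782, -0.0]
contact_force: [3.9, -1.0, -1.1]
gripper_width: 0.154
grasp_force: 59.0
```

```bash
python3 c.py
```

```text
t 14.7 tcp vise mm [-1.375e+02 -1.000e-01  1.159e+02] F vise [ 1.8  3.6 -1.1] M [ 0.52 -0.32  0.15] open 1.31 grip 59.0
trans cm [-0.55  4.01  4.09] rot [-0.     0.001  0.001]
angle 1.528 r 39.3 tang F on tool (neg=resist) -3.6 radial -0.9
```

send_rows:
  steps:
    - {"translation": [0,-0.12,-0.01],"delta_rot": [0,0,0],"jaw": 0.8}
    - {"translation": [0,-0.24,-0.01],"delta_rot": [0,0,0],"jaw": 0.8}
    - {"translation": [0,-0.36,-0.01],"delta_rot": [0,0,0],"jaw": 0.8}
    - {"translation": [0,-0.48,-0.01],"delta_rot": [0,0,0],"jaw": 0.8}
    - {"translation": [0,-0.6,0],"delta_rot": [0,0,0],"jaw": 0.8}
    - {"translation": [0,-0.7,0.01],"delta_rot": [0,0,0],"jaw": 0.8}
    - {"translation": [0,-0.8,0.02],"delta_rot": [0,0,0],"jaw": 0.8}
    - {"translation": [0,-0.8,0.02],"delta_rot": [0,0,0],"jaw": 0.8}

```text
time: 15.5
tool_pos: [0.4812, 0.0697, 0.1156]
tool_rot: [0.0, 0.624, 0.782, 0.0]
contact_force: [4.7, -1.0, -1.5]
gripper_width: 0.148
grasp_force: 59.0
```

```bash
python3 c.py
```

```text
t 15.5 tcp vise mm [-137.8   -7.8  115.6] F vise [ 2.   4.3 -1.5] M [ 0.74 -0.15  0.23] open 1.26 grip 59.0
trans cm [-0.58  4.78  4.06] rot [0.    0.    0.001]
angle 1.723 r 39.5 tang F on tool (neg=resist) -4.1 radial -2.2
```

send_rows:
  steps:
    - {"translation": [0,-0.12,0.01],"delta_rot": [0,0,0],"jaw": 0.8}
    - {"translation": [0,-0.24,0.04],"delta_rot": [0,0,0],"jaw": 0.8}
    - {"translation": [0,-0.36,0.07],"delta_rot": [0,0,0],"jaw": 0.8}
    - {"translation": [0,-0.48,0.1],"delta_rot": [0,0,0],"jaw": 0.8}
    - {"translation": [0,-0.58,0.13],"delta_rot": [0,0,0],"jaw": 0.8}
    - {"translation": [0,-0.68,0.15],"delta_rot": [0,0,0],"jaw": 0.8}
    - {"translation": [0,-0.77,0.18],"delta_rot": [0,0,0],"jaw": 0.8}
    - {"translation": [0,-0.77,0.18],"delta_rot": [0,0,0],"jaw": 0.8}

```text
time: 16.3
tool_pos: [0.4737, 0.0685, 0.1139]
tool_rot: [-0.0, 0.624, 0.782, 0.001]
contact_force: [5.0, 1.9, -3.2]
gripper_width: 0.156
grasp_force: 58.9
```

```bash
python3 c.py
```

```text
t 16.3 tcp vise mm [-138.3  -15.3  113.9] F vise [-0.7  5.3 -3.2] M [0.85 0.15 0.18] open 1.33 grip 58.9
trans cm [-0.64  5.52  3.89] rot [ 0.001 -0.001  0.001]
angle 1.918 r 39.6 tang F on tool (neg=resist) -3.9 radial -4.8
```

send_rows:
  steps:
    - {"translation": [0.02,-0.1,0.05],"delta_rot": [0,0,0],"jaw": 0.8}
    - {"translation": [0.03,-0.22,0.11],"delta_rot": [0,0,0],"jaw": 0.8}
    - {"translation": [0.04,-0.33,0.17],"delta_rot": [0,0,0],"jaw": 0.8}
    - {"translation": [0.05,-0.44,0.23],"delta_rot": [0,0,0],"jaw": 0.8}
    - {"translation": [0.05,-0.54,0.29],"delta_rot": [0,0,0],"jaw": 0.8}
    - {"translation": [0.05,-0.64,0.35],"delta_rot": [0,0,0],"jaw": 0.8}
    - {"translation": [0.05,-0.73,0.4],"delta_rot": [0,0,0],"jaw": 0.8}
    - {"translation": [0.05,-0.73,0.4],"delta_rot": [0,0,0],"jaw": 0.8}

```text
time: 17.1
tool_pos: [0.4669, 0.0677, 0.1106]
tool_rot: [0.0, 0.624, 0.782, 0.001]
contact_force: [4.3, 3.8, 0.7]
gripper_width: 0.151
grasp_force: 59.1
```

```bash
python3 c.py
```

```text
t 17.1 tcp vise mm [-139.   -22.2  110.6] F vise [-2.7  5.   0.7] M [0.76 0.32 0.18] open 1.29 grip 59.1
trans cm [-0.71  6.21  3.57] rot [ 0.002 -0.001  0.001]
angle 2.111 r 39.6 tang F on tool (neg=resist) -4.7 radial -1.9
```

send_rows:
  steps:
    - {"translation": [0.03,-0.1,0.07],"delta_rot": [0,0,0],"jaw": 0.8}
    - {"translation": [0.05,-0.2,0.14],"delta_rot": [0,0,0],"jaw": 0.8}
    - {"translation": [0.07,-0.3,0.21],"delta_rot": [0,0,0],"jaw": 0.8}
    - {"translation": [0.09,-0.4,0.28],"delta_rot": [0,0,0],"jaw": 0.8}
    - {"translation": [0.1,-0.49,0.35],"delta_rot": [0,0,0],"jaw": 0.8}
    - {"translation": [0.1,-0.57,0.42],"delta_rot": [0,0,0],"jaw": 0.8}
    - {"translation": [0.1,-0.65,0.48],"delta_rot": [0,0,0],"jaw": 0.8}
    - {"translation": [0.1,-0.65,0.48],"delta_rot": [0,0,0],"jaw": 0.8}

```text
time: 17.9
tool_pos: [0.4605, 0.067, 0.106]
tool_rot: [0.0, 0.624, 0.782, 0.001]
contact_force: [4.1, 3.2, 1.3]
gripper_width: 0.152
grasp_force: 59.2
```

```bash
python3 c.py
```

```text
t 17.9 tcp vise mm [-139.8  -28.5  106. ] F vise [-2.2  4.7  1.3] M [0.71 0.23 0.16] open 1.29 grip 59.2
trans cm [-0.79  6.84  3.12] rot [ 0.002 -0.001  0.001]
angle 2.308 r 39.7 tang F on tool (neg=resist) -4.3 radial -2.2
```

send_rows:
  steps:
    - {"translation": [0.02,-0.08,0.08],"delta_rot": [0,0,0],"jaw": 0.8}
    - {"translation": [0.04,-0.16,0.16],"delta_rot": [0,0,0],"jaw": 0.8}
    - {"translation": [0.06,-0.24,0.25],"delta_rot": [0,0,0],"jaw": 0.8}
    - {"translation": [0.08,-0.32,0.34],"delta_rot": [0,0,0],"jaw": 0.8}
    - {"translation": [0.1,-0.4,0.43],"delta_rot": [0,0,0],"jaw": 0.8}
    - {"translation": [0.1,-0.47,0.52],"delta_rot": [0,0,0],"jaw": 0.8}
    - {"translation": [0.1,-0.53,0.6],"delta_rot": [0,0,0],"jaw": 0.8}
    - {"translation": [0.1,-0.53,0.6],"delta_rot": [0,0,0],"jaw": 0.8}

```text
time: 18.7
tool_pos: [0.4542, 0.0664, 0.0988]
tool_rot: [-0.0, 0.624, 0.782, -0.0]
contact_force: [3.6, 3.0, 2.4]
gripper_width: 0.154
grasp_force: 59.4
```

```bash
python3 c.py; python3 look.py b | grep -E "bar|lug"
```

```text
t 18.7 tcp vise mm [-140.5  -34.9   98.8] F vise [-2.1  4.1  2.4] M [0.59 0.16 0.13] open 1.31 grip 59.4
trans cm [-0.86  7.49  2.37] rot [-0.    -0.     0.001]
angle 2.551 r 39.8 tang F on tool (neg=resist) -4.3 radial -2.1
scene bar (array([-154,    6,  119,  -11,   30,  141]), 63)
scene lug (array([-155,  -74,  119,  -12,  -11,  142]), 196)
top bar (array([-35,  21, 132,  -6,  31, 140]), 41)
top lug (array([-34, -24, 135,  -6, -15, 144]), 33)
```

send_rows:
  steps:
    - {"translation": [0.01,-0.06,0.1],"delta_rot": [0,0,0],"jaw": 0.8}
    - {"translation": [0.02,-0.12,0.2],"delta_rot": [0,0,0],"jaw": 0.8}
    - {"translation": [0.03,-0.18,0.3],"delta_rot": [0,0,0],"jaw": 0.8}
    - {"translation": [0.04,-0.23,0.4],"delta_rot": [0,0,0],"jaw": 0.8}
    - {"translation": [0.05,-0.28,0.5],"delta_rot": [0,0,0],"jaw": 0.8}
    - {"translation": [0.05,-0.33,0.6],"delta_rot": [0,0,0],"jaw": 0.8}
    - {"translation": [0.05,-0.38,0.7],"delta_rot": [0,0,0],"jaw": 0.8}
    - {"translation": [0.05,-0.38,0.7],"delta_rot": [0,0,0],"jaw": 0.8}

```text
time: 19.6
tool_pos: [0.4503, 0.0659, 0.0918]
tool_rot: [-0.0, 0.624, 0.782, -0.0]
contact_force: [1.8, 1.8, 4.7]
gripper_width: 0.154
grasp_force: 59.6
```

```bash
python3 c.py
```

```text
t 19.6 tcp vise mm [-140.9  -38.7   91.8] F vise [-1.3  2.2  4.7] M [0.26 0.2  0.11] open 1.31 grip 59.6
trans cm [-0.9   7.87  1.67] rot [-0.001  0.     0.001]
angle 2.752 r 39.9 tang F on tool (neg=resist) -5.2 radial -0.2
```

send_rows:
  steps:
    - {"translation": [0,-0.05,0.11],"delta_rot": [0,0,0],"jaw": 0.8}
    - {"translation": [0,-0.09,0.22],"delta_rot": [0,0,0],"jaw": 0.8}
    - {"translation": [0,-0.13,0.33],"delta_rot": [0,0,0],"jaw": 0.8}
    - {"translation": [0,-0.16,0.44],"delta_rot": [0,0,0],"jaw": 0.8}
    - {"translation": [0,-0.19,0.55],"delta_rot": [0,0,0],"jaw": 0.8}
    - {"translation": [0,-0.21,0.66],"delta_rot": [0,0,0],"jaw": 0.8}
    - {"translation": [0,-0.23,0.77],"delta_rot": [0,0,0],"jaw": 0.8}
    - {"translation": [0,-0.23,0.77],"delta_rot": [0,0,0],"jaw": 0.8}

```text
time: 20.4
tool_pos: [0.4479, 0.0656, 0.0841]
tool_rot: [-0.001, 0.624, 0.782, -0.0]
contact_force: [0.1, 3.0, 5.2]
gripper_width: 0.152
grasp_force: 59.7
```

```bash
python3 c.py
```

```text
t 20.4 tcp vise mm [-141.2  -41.2   84.1] F vise [-3.   0.8  5.2] M [0.23 0.3  0.07] open 1.29 grip 59.7
trans cm [-0.93  8.12  0.9 ] rot [-0.001 -0.001  0.001]
angle 2.954 r 40.1 tang F on tool (neg=resist) -5.2 radial 0.2
```

send_rows:
  steps:
    - {"translation": [0.01,-0.02,0.11],"delta_rot": [0,0,0],"jaw": 0.8}
    - {"translation": [0.02,-0.03,0.22],"delta_rot": [0,0,0],"jaw": 0.8}
    - {"translation": [0.03,-0.04,0.33],"delta_rot": [0,0,0],"jaw": 0.8}
    - {"translation": [0.04,-0.05,0.45],"delta_rot": [0,0,0],"jaw": 0.8}
    - {"translation": [0.05,-0.06,0.57],"delta_rot": [0,0,0],"jaw": 0.8}
    - {"translation": [0.05,-0.07,0.68],"delta_rot": [0,0,0],"jaw": 0.8}
    - {"translation": [0.05,-0.07,0.79],"delta_rot": [0,0,0],"jaw": 0.8}
    - {"translation": [0.05,-0.07,0.79],"delta_rot": [0,0,0],"jaw": 0.8}

```text
time: 21.2
tool_pos: [0.4469, 0.066, 0.0763]
tool_rot: [-0.001, 0.624, 0.782, -0.0]
contact_force: [-0.9, 2.5, 7.6]
gripper_width: 0.149
grasp_force: 59.9
```

```bash
python3 c.py
```

```text
t 21.2 tcp vise mm [-141.8  -42.    76.3] F vise [-2.7 -0.3  7.6] M [-0.05  0.4   0.09] open 1.27 grip 59.9
trans cm [-0.99  8.2   0.12] rot [-0.002 -0.001  0.001]
angle -3.134 r 40.2 tang F on tool (neg=resist) -7.6 radial 0.2
```

send_rows:
  steps:
    - {"translation": [0,0,0.06],"delta_rot": [0,0,0],"jaw": 0.8}
    - {"translation": [0,0,0.12],"delta_rot": [0,0,0],"jaw": 0.8}
    - {"translation": [0,0.01,0.18],"delta_rot": [0,0,0],"jaw": 0.8}
    - {"translation": [0,0.01,0.24],"delta_rot": [0,0,0],"jaw": 0.8}
    - {"translation": [0,0.02,0.3],"delta_rot": [0,0,0],"jaw": 0.8}
    - {"translation": [0,0.02,0.35],"delta_rot": [0,0,0],"jaw": 0.8}
    - {"translation": [0,0.02,0.35],"delta_rot": [0,0,0],"jaw": 0.8}
    - {"translation": [0,0.02,0.35],"delta_rot": [0,0,0],"jaw": 0.8}

```text
time: 22.0
tool_pos: [0.447, 0.0663, 0.0729]
tool_rot: [-0.001, 0.624, 0.782, -0.0]
contact_force: [-0.4, 4.5, 8.4]
gripper_width: 0.151
grasp_force: 60.0
```

```bash
python3 c.py
```

```text
t 22.0 tcp vise mm [-142.   -41.9   72.9] F vise [-4.5  0.6  8.4] M [-0.09  0.58  0.04] open 1.29 grip 60.0
trans cm [-1.01  8.19 -0.23] rot [-0.002 -0.001  0.001]
angle -3.05 r 40.3 tang F on tool (neg=resist) -8.3 radial -1.4
```

send_rows:
  steps:
    - {"translation": [0.03,0,0.06],"delta_rot": [0,0,0],"jaw": 0.8}
    - {"translation": [0.06,0.01,0.12],"delta_rot": [0,0,0],"jaw": 0.8}
    - {"translation": [0.09,0.02,0.18],"delta_rot": [0,0,0],"jaw": 0.8}
    - {"translation": [0.12,0.03,0.24],"delta_rot": [0,0,0],"jaw": 0.8}
    - {"translation": [0.12,0.04,0.3],"delta_rot": [0,0,0],"jaw": 0.8}
    - {"translation": [0.12,0.05,0.36],"delta_rot": [0,0,0],"jaw": 0.8}
    - {"translation": [0.12,0.05,0.36],"delta_rot": [0,0,0],"jaw": 0.8}
    - {"translation": [0.12,0.05,0.36],"delta_rot": [0,0,0],"jaw": 0.8}

```text
time: 22.8
tool_pos: [0.4473, 0.0668, 0.0694]
tool_rot: [-0.001, 0.624, 0.782, -0.001]
contact_force: [-1.9, 0.7, 8.4]
gripper_width: 0.153
grasp_force: 60.1
```

```bash
python3 c.py;  python3 look.py c | grep -E "bar|lug"
```

```text
t 22.8 tcp vise mm [-142.4  -41.4   69.4] F vise [-1.1 -1.7  8.4] M [-0.26 -0.01 -0.01] open 1.3 grip 60.1
trans cm [-1.06  8.14 -0.58] rot [-0.002  0.     0.001]
angle -2.962 r 40.3 tang F on tool (neg=resist) -8.6 radial 0.1
scene bar (array([-157,    6,  119,  -14,   30,  144]), 94)
scene lug (array([-162,  -96,  118,  -14,  -15,  143]), 248)
top bar (array([-146,    8,  130,   -7,   31,  144]), 48)
top lug (array([-152,  -97,  121,   -8,  -15,  145]), 41)
```

send_rows:
  steps:
    - {"translation": [0,0,0.03],"delta_rot": [0,0,0],"jaw": 0.8}
    - {"translation": [0,0.01,0.06],"delta_rot": [0,0,0],"jaw": 0.8}
    - {"translation": [0,0.01,0.09],"delta_rot": [0,0,0],"jaw": 0.8}
    - {"translation": [0,0.02,0.12],"delta_rot": [0,0,0],"jaw": 0.8}
    - {"translation": [0,0.03,0.15],"delta_rot": [0,0,0],"jaw": 0.8}
    - {"translation": [0,0.03,0.18],"delta_rot": [0,0,0],"jaw": 0.8}
    - {"translation": [0,0.03,0.18],"delta_rot": [0,0,0],"jaw": 0.8}
    - {"translation": [0,0.03,0.18],"delta_rot": [0,0,0],"jaw": 0.8}

```text
time: 23.7
tool_pos: [0.4476, 0.067, 0.0677]
tool_rot: [-0.001, 0.624, 0.782, -0.001]
contact_force: [-2.3, 0.4, 8.9]
gripper_width: 0.153
grasp_force: 60.1
```

```bash
python3 c.py
```

```text
t 23.7 tcp vise mm [-142.6  -41.2   67.7] F vise [-0.9 -2.1  8.9] M [-0.27  0.15  0.02] open 1.3 grip 60.1
trans cm [-1.07  8.11 -0.75] rot [-0.002  0.     0.001]
angle -2.918 r 40.4 tang F on tool (neg=resist) -9.2 radial 0.1
```

send_rows:
  steps:
    - {"translation": [0,0,0.02],"delta_rot": [0,0,0],"jaw": 0.8}
    - {"translation": [0,0.01,0.04],"delta_rot": [0,0,0],"jaw": 0.8}
    - {"translation": [0,0.01,0.06],"delta_rot": [0,0,0],"jaw": 0.8}
    - {"translation": [0,0.02,0.08],"delta_rot": [0,0,0],"jaw": 0.8}
    - {"translation": [0,0.02,0.1],"delta_rot": [0,0,0],"jaw": 0.8}
    - {"translation": [0,0.02,0.12],"delta_rot": [0,0,0],"jaw": 0.8}
    - {"translation": [0,0.02,0.12],"delta_rot": [0,0,0],"jaw": 0.8}
    - {"translation": [0,0.02,0.12],"delta_rot": [0,0,0],"jaw": 0.8}

```text
time: 24.5
tool_pos: [0.4478, 0.0671, 0.0665]
tool_rot: [-0.001, 0.624, 0.782, -0.001]
contact_force: [-1.7, 1.9, 9.2]
gripper_width: 0.154
grasp_force: 60.2
```

```bash
python3 c.py
```

```text
t 24.5 tcp vise mm [-142.7  -40.9   66.5] F vise [-2.2 -1.2  9.2] M [-0.28  0.16  0.01] open 1.31 grip 60.2
trans cm [-1.08  8.09 -0.87] rot [-0.002 -0.     0.001]
angle -2.89 r 40.4 tang F on tool (neg=resist) -9.2 radial -1.1
```

send_rows:
  steps:
    - {"translation": [0.01,0.01,0.03],"delta_rot": [0,0,0],"jaw": 0.8}
    - {"translation": [0.02,0.01,0.06],"delta_rot": [0,0,0],"jaw": 0.8}
    - {"translation": [0.03,0.02,0.09],"delta_rot": [0,0,0],"jaw": 0.8}
    - {"translation": [0.03,0.02,0.12],"delta_rot": [0,0,0],"jaw": 0.8}
    - {"translation": [0.03,0.03,0.14],"delta_rot": [0,0,0],"jaw": 0.8}
    - {"translation": [0.03,0.04,0.16],"delta_rot": [0,0,0],"jaw": 0.8}
    - {"translation": [0.03,0.04,0.16],"delta_rot": [0,0,0],"jaw": 0.8}
    - {"translation": [0.03,0.04,0.16],"delta_rot": [0,0,0],"jaw": 0.8}

```text
time: 25.3
tool_pos: [0.4481, 0.0673, 0.065]
tool_rot: [-0.001, 0.624, 0.782, -0.001]
contact_force: [-3.0, 0.2, 9.9]
gripper_width: 0.155
grasp_force: 60.2
```

```bash
python3 c.py
```

```text
t 25.3 tcp vise mm [-142.8  -40.5   65. ] F vise [-0.8 -2.8  9.9] M [-0.32  0.07 -0.04] open 1.31 grip 60.2
trans cm [-1.09  8.05 -1.02] rot [-0.002  0.     0.001]
angle -2.85 r 40.4 tang F on tool (neg=resist) -10.3 radial -0.1
```

send_rows:
  steps:
    - {"translation": [0,0,0],"delta_rot": [0,0,0],"jaw": 1.4}
    - {"translation": [0,0,0],"delta_rot": [0,0,0],"jaw": 1.8}
    - {"translation": [0,0,0],"delta_rot": [0,0,0],"jaw": 2.4}
    - {"translation": [0,0,0],"delta_rot": [0,0,0],"jaw": 3.0}
    - {"translation": [0,0,0],"delta_rot": [0,0,0],"jaw": 3.2}
    - {"translation": [0,0,0],"delta_rot": [0,0,0],"jaw": 3.2}
    - {"translation": [0,0,0],"delta_rot": [0,0,0],"jaw": 3.2}
    - {"translation": [0,0,0],"delta_rot": [0,0,0],"jaw": 3.2}

```text
time: 26.1
tool_pos: [0.4487, 0.0676, 0.0646]
tool_rot: [-0.0, 0.624, 0.782, -0.0]
contact_force: [0.2, -0.2, 0.2]
gripper_width: 0.373
grasp_force: 0.0
```

```bash
python3 c.py
```

```text
t 26.1 tcp vise mm [-143.   -39.9   64.6] F vise [0.2 0.1 0.2] M [-0.   -0.02  0.03] open 3.17 grip 0.0
trans cm [-1.11  7.99 -1.04] rot [-0.    -0.     0.001]
angle -2.836 r 40.0 tang F on tool (neg=resist) -0.2 radial -0.2
```

send_rows:
  steps:
    - {"translation": [0,0,-1],"delta_rot": [0,0,0],"jaw": 3.2}
    - {"translation": [0,0,-3],"delta_rot": [0,0,0],"jaw": 3.2}
    - {"translation": [0,0,-6],"delta_rot": [0,0,0],"jaw": 3.2}
    - {"translation": [0,0,-10],"delta_rot": [0,0,0],"jaw": 3.2}
    - {"translation": [2,0,-13],"delta_rot": [0,0,0],"jaw": 3.2}
    - {"translation": [6,0,-15],"delta_rot": [0,0,0],"jaw": 3.2}
    - {"translation": [9,0,-15],"delta_rot": [0,0,0],"jaw": 3.2}
    - {"translation": [10,0,-15],"delta_rot": [0,0,0],"jaw": 3.2}

```text
time: 26.9
tool_pos: [0.4265, 0.1671, 0.2167]
tool_rot: [0.001, 0.623, 0.783, 0.001]
contact_force: [0.1, 0.1, -0.3]
gripper_width: 0.376
grasp_force: 0.0
```

```bash
python3 look.py d
python3 - <<'E'
from h import *
f,R,t=grab("top"); V=tov(cloud(f,R,t))
m=(V[...,2]>.085)&(V[...,2]<.1)&(V[...,0]>.052)&(V[...,0]<.086)&(abs(V[...,1])<.045)
print(cv2.minAreaRect((V[m][:,:2]*1000).astype(np.float32)), np.median(V[m][:,2]))
cv2.imwrite("pics/fin.png",np.hstack([cv2.imread("pics/scene_d.png")[:360,:400],cv2.resize(f["pixels"][180:250,230:310],(400,360),interpolation=cv2.INTER_CUBIC)]))
E
```

```text
t 26.9 tcp vise mm [-244.9  -39.6  216.7] F vise [-0.   0.1 -0.3] M [-0.03 -0.08  0.02] open 3.19 grip 0.0
trans cm [-11.53   7.87  14.19] rot [ 0.003 -0.     0.004]
scene bar (array([-41,  20, 120, -14,  30, 138]), 52)
scene lug (array([-41, -24, 119, -11, -16, 139]), 78)
scene fixed (array([ 79, -37,  89, 113,  44,  99]), 238)
[(20, 20), (23, 27), (26, 23), (29, 22), (32, 16), (35, 4), (38, 33), (41, 12), (44, 23), (47, 18), (50, 17), (53, 16), (56, 19), (59, 13), (62, 15), (65, 6), (68, 12), (71, 13), (74, 8), (77, 12), (80, 10), (83, 16), (86, 35), (89, 31), (92, 19), (95, 25)]
top bar (array([-36,  21, 132,  -7,  31, 141]), 41)
top lug (array([-36, -24, 132,  -8, -15, 144]), 35)
top fixed (array([ 79, -38,  91, 117,  42, 100]), 280)
top handle (array([-117,   20,   51, -117,   20,   51]), 1)
[(20, 27), (23, 27), (26, 24), (29, 26), (32, 24), (35, 27), (38, 26), (41, 29), (44, 32), (47, 22), (50, 19), (53, 20), (56, 20), (59, 17), (62, 19), (65, 11), (68, 13), (71, 16), (74, 15), (77, 20), (80, 22), (83, 19), (86, 18), (89, 28), (92, 29), (95, 18)]
((68.99404907226562, -0.013545989990234375), (33.54180145263672, 59.86797332763672), 0.22797226905822754) 0.09542980189938444
```

View pics/scene_d.png

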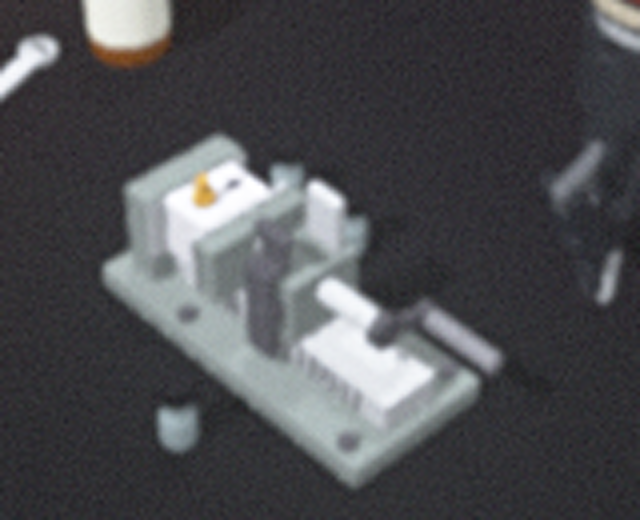

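View pics/top_d.png

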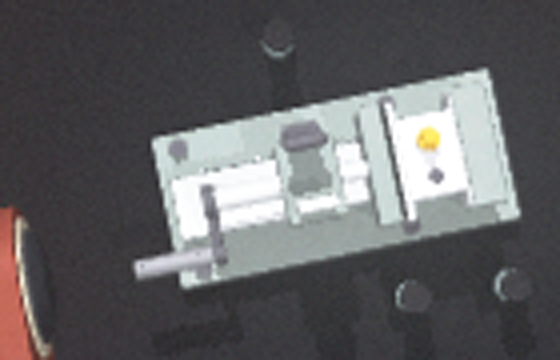

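The block sits square (0.2°) and flat against the fixed jaw at top crop (435,155), and the moving jaw's plate rests on it at about (395,160). The bar is back at its starting position, so the tooth is in the rack. The vials have not moved and the gripper is clear.

```bash
python3 -c "
from plant import *
print(job_done())"
```

```text
the job is handed in; nothing more can be done
None
```

I clamped the valve block square and flat between both jaws, with the lever let go and its tooth in the rack, and handed the job in after about 27 s; no verdict came back, and the clamping force (about 50 N) is only my estimate from the effort at the crank handle.

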